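# Push the carrier to the inspection spot and lift the bush with tongs

## Task

Push the round aluminium carrier, with the steel bush standing on it, across the bench until it lies inside the white circle of the inspection spot. Then grip the steel tongs, close their tips on the bush and lift it off the carrier, well clear (about 15 cm above the bench); the clean bush must be touched with the tongs only. Finish while holding it still up there in the tongs, with the carrier left inside the circle, and leave everything else on the bench as it lies.

Things in the scene. Friction and masses are not known exactly. Their poses are not given: they have to be found in the camera images.
- spot: Inspection spot painted on the bench: thin white circle, 134 mm across (line centre), small white cross in the middle. Flat, nothing to bump into. Origin at the circle's centre, at bench height. Fixed.
- carrier: Workpiece carrier: loose plain aluminium disc, 100 mm across and 16 mm thick, lying flat and sliding on the bench (0.25 to 0.55 kg); in the middle of its top stands a dark boss 24 mm across and 10 mm high, with a 10 mm pin, 4 mm tall, on it. Origin at the centre of its underside.
- bush: Steel bearing bush: plain upright tube, 30 mm outside, 16 mm bore, 24 mm tall, about 50 g, standing on the carrier's boss loosely round the pin (3 mm play), so its underside starts 26 mm above the bench. Origin at the centre of its underside, z along its axis.
- bush_center (a point): Centre of the bush, half way up its axis.
- tongs: U-shaped sprung steel tongs lying on the bench, about 190 mm long, 24 mm high, 70 g, two arms side by side. Origin between the arms at mid-length (the place to grip, near the centre of mass), at the underside; x points to the tips, y from right to left arm, z up. Bow reaches to x = -106 mm, tips to +80 mm. At rest they measure 57 mm over the arms' outsides at the origin; tips 61 mm apart inside.
- tongs_left: Left arm: upright flat steel blade 165 mm long, 24 mm high, 3 mm thick; origin at its hinge at the bow (tongs frame x = -85, y = +18.5 mm), x along the blade to the tip. At rest both arms splay 0.10 rad outwards and they swing alike. Squeezing the outsides at the tongs' origin takes about 6 N to begin, 8 N to bring the arms parallel; let go, they spring open.
- tongs_right: Right arm, the mirror image (hinge at y = -18.5 mm). With the arms parallel the tongs measure 40 mm over the outsides and the tips stand 30 mm apart inside, just gripping the bush; empty, each arm can close 0.07 rad further.
- tongs_tip (a point): Point midway between the tongs' two rubber-lined tip pads (each 24 mm long, 20 mm high): 70 mm ahead of the tongs' origin along its x, 12 mm above their underside.
- actuator: Bystander, leave alone: pneumatic cylinder lying along y: square aluminium body 110 mm long, 34 mm high, with a rod, far side of the work area. Origin at the underside.
- valve: Bystander, leave alone: small grey valve block 50 x 25 x 26 mm with two brass ports on top. Origin at the underside.
- fitting: Bystander, leave alone: brass and black push-in fitting, 22 mm across, 28 mm tall. Origin at the underside.
- tape_roll: Bystander, leave alone: empty cardboard tape core lying flat, 90 mm across, 24 mm high. Origin at the underside.
- screwdriver: Bystander, leave alone: screwdriver lying on the bench. Origin at the underside.
- bracket: Bystander, leave alone: dark steel angle bracket, foot 60 x 40 mm, 50 mm tall. Origin at the underside.
Things that resemble listed ones, but are neither listed nor needed, are in the scene too. Several things have the shape of the carrier; the one meant has the colours described above.

How it is judged:
On the way, in this order (a step that is already met when the one before it is completed fails the run):
1. the carrier lies inside the circle with the bush standing on it (horizontal distance between carrier and spot below 0.02 m and height (world z) of carrier below 0.006 m and angle between carrier's own z axis and vertical below 0.06 rad and linear speed of carrier below 0.02 m/s and horizontal distance between bush and carrier below 0.01 m and height (world z) of bush below 0.032 m and angle between bush's own z axis and vertical below 0.15 rad), for 0.2 s.
2. the bush is lifted clear in the tongs (height (world z) of bush_center above 0.1 m and contact force between tongs and bush above 0.3 N and contact force between bush and the arm below 0.05 N and contact force between bush and the fingers below 0.05 N and distance between bush_center and tongs_tip below 0.03 m and contact force between the fingers and tongs above 1 N and height (world z) of tongs above 0.05 m), for 0.2 s.
At the end, for the whole second after the job is handed in: The robot holds the tongs and the bush hangs still (under 30 mm/s) between the tongs' tips, its centre more than 100 mm above the bench, touched by nothing but the tongs; the carrier lies flat with its centre within 20 mm of the circle's centre (all of step 2 and horizontal distance between carrier and spot below 0.02 m and height (world z) of carrier below 0.006 m and angle between carrier's own z axis and vertical below 0.06 rad and linear speed of bush below 0.03 m/s and contact force between bush and carrier below 0.05 N); the arm keeps its last pose, push and grip.
It fails at once if the robot itself touches the bush (contact force between bush and the fingers above 0.3 N or contact force between bush and the arm above 0.3 N).
It fails at once if the carrier is lifted or tipped instead of pushed (height (world z) of carrier above 0.015 m or angle between carrier's own z axis and vertical above 0.2 rad).
It fails at once if the bush falls down to the bench (height (world z) of bush_center below 0.025 m).
It fails at once if something else on the bench is displaced by more than 30 mm (distance of any of actuator, valve, fitting, tape_roll, screwdriver, bracket from where it was at the start of the episode above 0.03 m).
It also fails if it takes over 67 s, if anything falls off the work surface, if the arm or the gripper's body presses on something with over 40 N, if the wrist force passes 120 N, or if a joint passes its speed limit or range.

## Robot

A 6-joint arm with a two-finger parallel gripper is mounted at the origin on the work surface. World frame = base frame: x ahead of the robot, y to its left, z up, the work surface at z = 0. Lengths are in m, angles in rad, forces in N, time in s.
With the tool pointing down it reaches from about 0.3 to 0.875 m from the base axis. Payload 6.4 kg.
Tool frame: the origin (TCP) lies on the mounting face of the last link; the fingertips stand 173 mm ahead of it and the grasp point (between the pads) lies 155 mm ahead of it (ctrl.tip_reach is the distance from the TCP to the fingertips, in m); z points along the fingers, y is the line along which they close (so a half turn about z gives the same grasp; the last joint's range is limited). The gripper opens to 85 mm and grips with 20 to 120 N. Pads are 22 mm wide; open, the fingers measure 114 mm over their backs; the gripper's body (76 mm by 85 mm) begins 54 mm behind the grasp point. The pads swing forward as they close: fully open they stand 13 mm farther back than shut.
Start: joints at [0.899, 0.181, 1.607, -0, 1.354, -0.206], TCP at [0.258, 0.514, 0.405] pointing down, gripper open.
Joint ranges: [-2.99, 2.99], [-0.89, 2.07], [0.3, 2.58], [-1.14, 4.28], [0, 2.63], [-3.12, 3.12]. Speed limits (rad/s): [2.57, 2.57, 3.01, 3.14, 3.14, 3.14].

## Interface

Orientations are given as a unit quaternion [w, x, y, z].
In Python, from bench import ctrl gives the robot as it stands.
- The arm moves only by the shell command python3 -m pendant 'ROWS'. ROWS is JSON, a list that holds one entry, the list of rows, each a list of 7 numbers: the opening, from 0 (shut) to 1 (fully open), then the shift along the tool's x, y, z in mm, then the turn, a rotation vector about the tool's x, y, z in rad. A call has 1 to 5 rows; each row is the pose to reach, as a shift and turn from the pose commanded when the call began, along the tool's axes at that moment; what a row does not reach only later rows make up. A row lasts 1/12 s, in which the tool goes at most 41.7 mm and 7.16 degrees, less where a joint would pass 70% of its speed; a pose out of reach is approached as far as the arm can. A call with a gripper value outside its range is refused whole. The fingers move at their own pace and stop on an object; the grip force is fixed at half the most. Time passes only in rows, so rows that repeat a pose let the fingers close. It gives the time, the measured TCP pose, the force, the opening and the grip force at its end, in the units of the state.
- ctrl.get_obs(): the state, without advancing time (a new reading comes with each control period).
- ctrl.camera(name): name is "scene" or "top"; returns the picture (384x512x3 uint8, red, green, blue); there is no depth.
- ctrl.camera_params(name): a dict with "mtx" (3x3 intrinsics, pixels), "distortion" ([k1, k2, p1, p2, k3] as OpenCV has them; the pictures are not rectified), "world_from_camera" (4x4, takes a point from camera to world coordinates). Camera axes: x right, y down, z forward; pixel columns grow to the right and rows downward; lengths in m; the calibration is good to about 2 mm. A picture is of the moment at which its call begins. camera_params takes no time and is no camera call.
- ctrl.hand_in(): hands the job in; it is judged then, once.
Trained networks look in the newest picture that a camera, given by its name, has taken for a name from the list of things; names that differ only in an ending like _2 or _b are one class to them, and where a whole thing is asked for, a point or a joint stands for the part that bears it (a point fixed in the world has none). Each returns a list of dicts, best first, with "confidence" (0 to 1); they miss things now and then, are a little off and sometimes report something else, mostly with a low value. They report only what shows in the picture. A call takes as long as a camera call. They do not tell look-alikes from the thing itself.
- ctrl.boxes_of(camera, name): "point" ([column, row] as shares, 0 to 1, of the picture: columns of its width, rows of its height, amid what is visible of it).
The state is a dict: "time_s": time; "q": joint angles; "dq": joint speeds; "joint_efforts": joint torques, N m; "eef_pos": TCP position; "eef_rot": TCP orientation; "wrist_force": force on the tool from outside, world axes, zero at the start; "torque": the same for the moment, N m; "opening": opening from 0.0 (shut) to 1.0 (fully open); "grasp_force": force on a finger pad.
Only numpy, scipy, OpenCV 4.12 (cv2) and the standard library are available. Lean on these libraries where they do the work, as an engineer would, in place of code of your own. Each camera call takes 0.05 s, during which the arm holds its last target. There are 200 camera calls.

## Working session

There is one attempt and no reset: what is moved stays moved. The work goes in short steps, Python scripts to look and compute and a shell command to move; the robot and the scene stay as the last step left them, time stands still between calls to the robot, and variables do not carry over. Pictures are saved under pics/ and viewed, at most 11 in all, crops included, and the job is handed in when it is done.

```bash
mkdir -p pics; ls
cat > h.py <<'E'
import numpy as np, cv2
from bench import ctrl
from scipy.spatial.transform import Rotation as R
def ray(cam,px,z):
    p=ctrl.camera_params(cam); K=np.array(p["mtx"]);d=np.array(p["distortion"]);T=np.array(p["world_from_camera"])
    u=cv2.undistortPoints(np.array(px,float).reshape(-1,1,2),K,d).reshape(-1,2)
    D=np.c_[u,np.ones(len(u))]@T[:3,:3].T; o=T[:3,3]
    return o+D*((z-o[2])/D[:,2])[:,None]
def proj(cam,P):
    p=ctrl.camera_params(cam); T=np.linalg.inv(np.array(p["world_from_camera"]))
    return cv2.projectPoints(np.array(P,float).reshape(-1,3),cv2.Rodrigues(T[:3,:3])[0],T[:3,3],np.array(p["mtx"]),np.array(p["distortion"]))[0].reshape(-1,2)
def shot(cam,f):
    im=ctrl.camera(cam); cv2.imwrite("pics/"+f,im[:,:,::-1]); return im
E
python3 - <<'E'
from h import *
for c in ("top","scene"):
    im=shot(c,c+"0.png"); print(c,np.round(np.array(ctrl.camera_params(c)["world_from_camera"]),3).tolist())
    for n in ["spot","carrier","bush","tongs","tongs_left","tongs_right","actuator","valve","fitting","tape_roll","screwdriver","bracket"]:
        for b in ctrl.boxes_of(c,n)[:4]:
            px=np.array(b["point"])*[512,384]; print(n,round(b["confidence"],2),px.round(1),ray(c,px,0.01)[0,:2].round(3))
o=ctrl.get_obs();print(o)
E
```

```text
pics
top [[0.022, -0.997, 0.069, 0.459], [-1.0, -0.023, -0.013, 0.071], [0.015, -0.068, -0.998, 1.244], [0.0, 0.0, 0.0, 1.0]]
spot 0.46 [281.5 185.1] [ 0.574 -0.052]
carrier 0.84 [147.9 177.7] [0.589 0.414]
carrier 0.84 [115.5 251.3] [0.333 0.514]
carrier 0.76 [195.8 188.5] [0.555 0.247]
carrier 0.62 [115.8 208.8] [0.478 0.52 ]
bush 0.51 [360.6 217.2] [ 0.468 -0.329]
bush 0.48 [199.  193.3] [0.539 0.235]
tongs 0.89 [358.1 219.4] [ 0.46  -0.321]
tongs_left 0.69 [361.2 211. ] [ 0.49  -0.331]
tongs_left 0.41 [342.1 206.7] [ 0.503 -0.265]
tongs_right 0.52 [363.3 223. ] [ 0.448 -0.339]
actuator 0.57 [268.8 131.4] [ 0.763 -0.004]
valve 0.56 [212.2 242.5] [0.37  0.184]
tape_roll 0.77 [149.8 252.7] [0.331 0.397]
screwdriver 0.52 [330.9 143.9] [ 0.724 -0.224]
bracket 0.75 [378.8 164.9] [ 0.654 -0.393]
scene [[0.665, 0.624, -0.412, 1.015], [0.747, -0.549, 0.375, -0.369], [0.008, -0.557, -0.831, 1.016], [0.0, 0.0, 0.0, 1.0]]
spot 0.6 [233.4 216.5] [ 0.535 -0.015]
carrier 0.85 [300.1 171.6] [0.547 0.231]
carrier 0.85 [310.3  89.5] [0.323 0.506]
carrier 0.81 [345.5 113.1] [0.477 0.513]
carrier 0.
[... 644 characters left out ...]
 1.3, 'q': array([ 8.98692261e-01,  1.80789679e-01,  1.60702493e+00,  2.75705261e-05,
        1.35378429e+00, -2.06303502e-01]), 'dq': array([-4.10916524e-04, -5.22394390e-04, -4.02068347e-07, -2.20735653e-03,
       -9.14903675e-04,  1.49172095e-03]), 'joint_efforts': array([ 1.23010912e-03, -4.44833064e+01, -3.51686847e+01,  5.87998429e-06,
        6.44844149e-04,  1.09866693e-05]), 'eef_pos': array([0.25824284, 0.51375684, 0.4046822 ]), 'eef_rot': array([-1.35123969e-05,  2.30803356e-01,  9.73000417e-01,  2.89728452e-06]), 'wrist_force': array([0.24969969, 0.85811068, 0.79368806]), 'torque': array([ 0.03914198, -0.00994292, -0.0284305 ]), 'grasp_force': 0.0, 'opening': 1.0051526780078048}
```

```bash
cd pics; python3 -c "
import cv2
for c in ('top','scene'):
    cv2.imwrite(c+'0b.png',cv2.resize(cv2.imread(c+'0.png'),(800,600),interpolation=cv2.INTER_CUBIC))"
```

```text
(no output)
```

View pics/top0b.png

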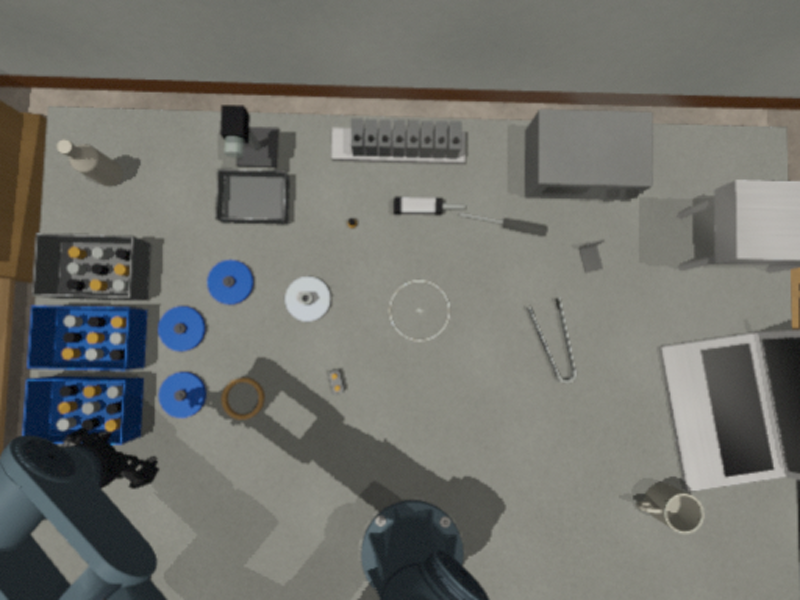

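View pics/scene0b.png

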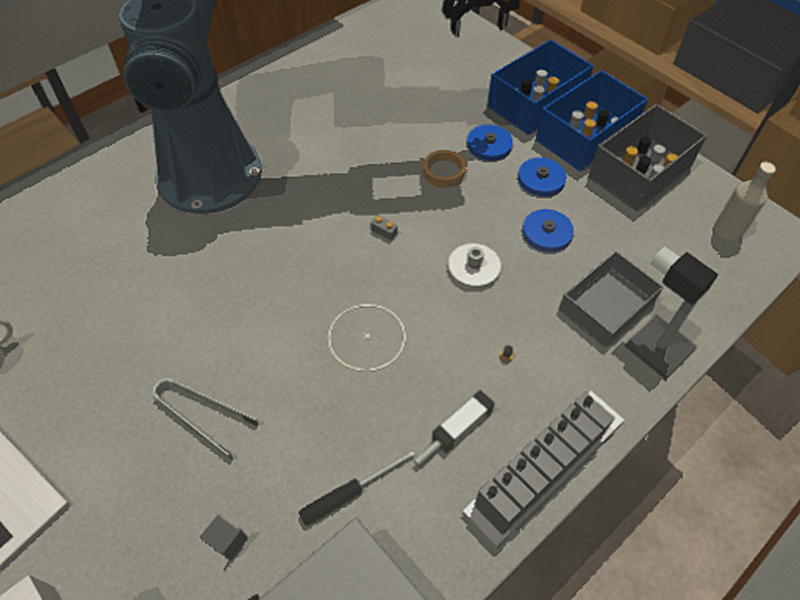

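Top view (800 px wide): the silver carrier with the bush is at (307,299), the spot at (419,311), and the tongs have their bow at (567,380) and tips at (529,307) and (558,300). The other three discs are blue look-alikes. Next I'll measure these precisely.

```bash
cat > m.py <<'E'
from h import *
def carrier(im,cam="top",near=None):
    g=im.astype(int); m=((g.min(2)>175)&(g.max(2)-g.min(2)<30)).astype(np.uint8)
    n,l,s,c=cv2.connectedComponentsWithStats(m)
    for i in range(1,n):
        if s[i,4]>150 and 20<s[i,2]<40 and 15<s[i,3]<40:
            cs,_=cv2.findContours((l==i).astype(np.uint8),cv2.RETR_EXTERNAL,cv2.CHAIN_APPROX_NONE)
            P=ray(cam,cs[0].reshape(-1,2),0.016)[:,:2].astype(np.float32)
            (x,y),r=cv2.minEnclosingCircle(P); print(cam,"carrier?",s[i],round(x,4),round(y,4),"r",round(r,4))
E
python3 - <<'E'
from m import *
for c in ("top","scene"):
    im=cv2.imread("pics/%s0.png"%c)[:,:,::-1]; carrier(im,c)
    # spot: match of predicted white ring
    g=im.min(2).astype(float)-cv2.GaussianBlur(im.min(2).astype(float),(0,0),6)
    a=np.linspace(0,2*np.pi,120)
    best=[]
    for x in np.arange(.5,.6,.002):
        for y in np.arange(-.06,.03,.002):
            q=proj(c,np.c_[x+.067*np.cos(a),y+.067*np.sin(a),0*a]).astype(np.float32)
            best.append((cv2.remap(g.astype(np.float32),q[:,0],q[:,1],cv2.INTER_LINEAR).mean(),x,y))
    best.sort(); print(c,"spot",np.round(best[-3:],4).tolist())
# tongs wireframe: model fit, z=0.024 top edges, dark/bright: show crops
for c,(x0,y0,x1,y1) in {"top":(325,180,385,255),"scene":(90,230,175,305)}.items():
    im=cv2.imread("pics/%s0.png"%c)[y0:y1,x0:x1]; cv2.imwrite("pics/t_%s.png"%c,cv2.resize(im,None,fx=7,fy=7,interpolation=cv2.INTER_CUBIC))
a=cv2.imread("pics/t_top.png");b=cv2.imread("pics/t_scene.png");h=max(a.shape[0],b.shape[0])
f=lambda i:cv2.copyMakeBorder(i,0,h-i.shape[0],0,0,cv2.BORDER_CONSTANT)
o=np.hstack([f(a),f(b)]);print(o.shape);cv2.imwrite("pics/t.png",cv2.resize(o,None,fx=800/1015,fy=800/1015) if o.shape[1]>800 else o)
E
```

```text
top carrier? [479 126  33  39 639] 0.7289 -0.8055 r 0.0799
top carrier? [183 178  28  27 498] 0.5467 0.2442 r 0.048
top spot [[15.4213, 0.528, -0.004], [16.3395, 0.526, -0.006], [17.0376, 0.528, -0.006]]
scene carrier? [287 156  33  27 504] 0.5484 0.2432 r 0.0489
scene carrier? [283 255  28  25 320] 0.7575 0.0089 r 0.0384Traceback (most recent call last):
  File "<stdin>", line 10, in <module>
  File "h.py", line 10, in proj
    p=ctrl.camera_params(cam); T=np.linalg.inv(np.array(p["world_from_camera"]))
ValueError: time passes only in moves, steps and waits
```

```bash
sed -i 's/p=ctrl.camera_params(cam)/p=par(cam)/; s/^def ray/import functools\n@functools.lru_cache(None)\ndef par(c): return ctrl.camera_params(c)\ndef ray/' h.py
python3 - <<'E'
from m import *
c="scene"; im=cv2.imread("pics/%s0.png"%c)[:,:,::-1]
g=im.min(2).astype(float)-cv2.GaussianBlur(im.min(2).astype(float),(0,0),6)
a=np.linspace(0,2*np.pi,120);best=[]
for x in np.arange(.51,.55,.002):
    for y in np.arange(-.03,.02,.002):
        q=proj(c,np.c_[x+.067*np.cos(a),y+.067*np.sin(a),0*a]).astype(np.float32)
        best.append((cv2.remap(g.astype(np.float32),q[:,0],q[:,1],cv2.INTER_LINEAR).mean(),x,y))
best.sort(); print(c,"spot",np.round(best[-3:],4).tolist())
for c,(x0,y0,x1,y1) in {"top":(325,180,385,255),"scene":(90,230,175,305)}.items():
    im=cv2.imread("pics/%s0.png"%c)[y0:y1,x0:x1]; cv2.imwrite("pics/t_%s.png"%c,cv2.resize(im,None,fx=5,fy=5,interpolation=cv2.INTER_CUBIC))
o=np.hstack([cv2.imread("pics/t_top.png"),cv2.imread("pics/t_scene.png")]);print(o.shape);cv2.imwrite("pics/t.png",o)
E
```

```text
scene spot [[23.2578, 0.526, -0.006], [24.1575, 0.528, -0.004], [28.5673, 0.528, -0.006]]
(375, 725, 3)
```

View pics/t.png

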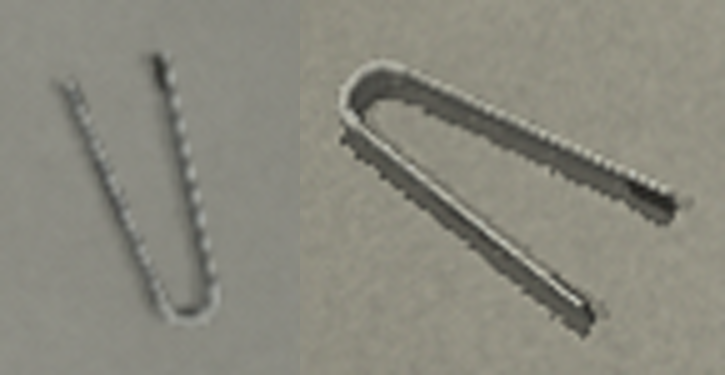

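The crop shows the tongs' bright upper edge clearly in both views. In the scene crop the bow is at (348,95) and the tips at (672,195) and (590,307). I'll fit the U model to that.

```bash
cat > fit.py <<'E'
from m import *
from scipy.optimize import differential_evolution
a=np.linspace(-np.pi/2,np.pi/2,15); s=np.linspace(0,.165,50)
U=np.r_[np.c_[-.085+s*np.cos(.1),.0185+s*np.sin(.1)],np.c_[-.085+s*np.cos(.1),-.0185-s*np.sin(.1)],np.c_[-.085-.0195*np.cos(a),.0185*np.sin(a)]]
G={}
for c in ("top","scene"):
    g=cv2.imread("pics/%s0.png"%c).min(2).astype(np.float32); g=cv2.GaussianBlur(g,(0,0),.8)-cv2.GaussianBlur(g,(0,0),5); G[c]=g
def cost(p,cams=("top","scene")):
    x,y,t=p; W=np.c_[x+U[:,0]*np.cos(t)-U[:,1]*np.sin(t),y+U[:,0]*np.sin(t)+U[:,1]*np.cos(t),np.full(len(U),.024)]
    v=0
    for c in cams:
        q=proj(c,W).astype(np.float32); v-=np.clip(cv2.remap(G[c],q[:,0],q[:,1],cv2.INTER_LINEAR),-30,30).mean()/G[c].std()
    return v
for cams in (("top","scene"),("scene",),("top",)):
    r=differential_evolution(cost,[(.4,.54),(-.37,-.25),(-.4,.8)],args=(cams,),seed=1); print(cams,r.x.round(4),r.fun)
E
python3 fit.py
```

```text
('top', 'scene') [ 0.4978 -0.3185  0.3196] -1.3084548711776733
('scene',) [ 0.4983 -0.3185  0.3238] -1.0231647491455078
('top',) [ 0.4766 -0.312   0.2484] -0.5100023150444031
```

Run:
```python
from fit import *
print(ray("top",[[347,193.8],[337.6,196],[356.6,191.6],[362.6,244.4]],.024).round(4)[:,:2].tolist())
print(ray("scene",[[164.4,268.8],[148,291.4],[100,249]],.024).round(4)[:,:2].tolist())
im=[]
for c,(x0,y0,x1,y1) in {"top":(325,180,385,255),"scene":(90,230,175,305)}.items():
    i=cv2.resize(cv2.imread("pics/%s0.png"%c)[y0:y1,x0:x1],None,fx=5,fy=5,interpolation=cv2.INTER_CUBIC)
    for p,col in (((.4978,-.3185,.3196),(0,0,255)),((.4766,-.312,.2484),(0,255,0))):
        x,y,t=p; W=np.c_[x+U[:,0]*np.cos(t)-U[:,1]*np.sin(t),y+U[:,0]*np.sin(t)+U[:,1]*np.cos(t),np.full(len(U),.024)]
        for q in (proj(c,W)-[x0,y0]+.5)*5: cv2.circle(i,tuple(int(v) for v in q),1,col,-1)
    im.append(i)
cv2.imwrite("pics/t2.png",np.hstack(im))
```

```text
('top', 'scene') [ 0.4978 -0.3185  0.3196] -1.3084548711776733
('scene',) [ 0.4983 -0.3185  0.3238] -1.0231647491455078
('top',) [ 0.4766 -0.312   0.2484] -0.5100023150444031
[[0.5479, -0.2775], [0.5395, -0.245], [0.5563, -0.3108], [0.3753, -0.3317]]
[[0.5441, -0.2478], [0.5667, -0.3123], [0.3884, -0.3422]]
```

View pics/t2.png

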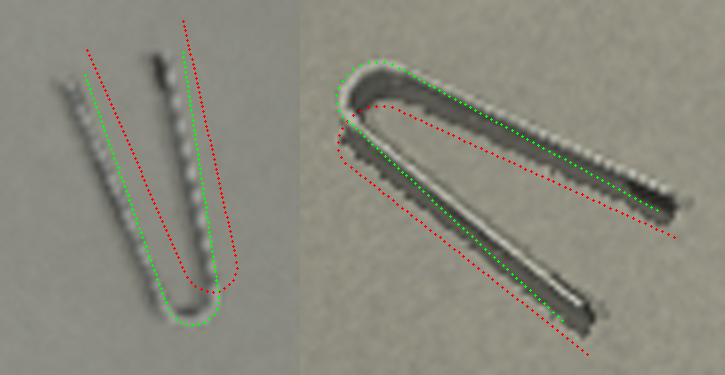

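The U fit in t2 is off, so I use the clicked tips and bow instead. They agree with each other: 68 mm over the tips and 187 mm long. That puts the tongs origin at about (0.475, -0.3045) with yaw 0.32. Pushing comes first.

```bash
cat > d.py <<'E'
import sys
from h import *
def go(p,yang=None):
    o=ctrl.get_obs(); q=o["eef_rot"]; r=R.from_quat([*q[1:],q[0]]); d=r.inv().apply(np.array(p)-o["eef_pos"])*1000
    print("t",round(o["time_s"],2),"pos",o["eef_pos"].round(4),"shift mm",d.round(1),end=" ")
    if yang is not None:
        y=np.array([np.cos(yang),np.sin(yang),0]); z=np.array([0,0,-1.]); T=R.from_matrix(np.c_[np.cross(y,z),y,z])
        print("turn",(r.inv()*T).as_rotvec().round(4),end=" ")
    print("op",round(o["opening"],3),"gf",round(o["grasp_force"],1),"F",np.round(o["wrist_force"],1))
if __name__=="__main__":
    v=[float(a) for a in sys.argv[1:]]; go(v[:3],v[3] if len(v)>3 else None)
E
python3 d.py .554 .3235 .26 -.080; python3 -c "from bench import ctrl;print(ctrl.tip_reach)"
```

```text
t 1.3 pos [0.2582 0.5138 0.4047] shift mm [-349.7  -37.1  144.7] turn [-0.    -0.     1.185] op 1.005 gf 0.0 F [0.2 0.9 0.8]
0.1734
```

```bash
python3 -m pendant '[[[0.7,-35,-4,5,0,0,0.12],[0.7,-70,-8,15,0,0,0.24],[0.7,-105,-12,25,0,0,0.36],[0.7,-140,-16,40,0,0,0.48],[0.7,-175,-19,50,0,0,0.6]]]'; python3 d.py .554 .3235 .26 -.080
```

```text
time_s: 1.72
eef_pos: [0.4069, 0.417, 0.3537]
eef_rot: [-0.0, 0.51, 0.86, -0.0]
wrist_force: [-0.4, -0.1, -0.4]
opening: 0.698
grasp_force: 0.0
t 1.72 pos [0.4069 0.417  0.3537] shift mm [-152.5   84.3   93.7] turn [-5.000e-04  2.000e-04  5.795e-01] op 0.698 gf 0.0 F [-0.4 -0.1 -0.4]
```

```bash
python3 -m pendant '[[[0.7,-30,17,20,0,0,0.12],[0.7,-61,34,40,0,0,0.24],[0.7,-92,51,60,0,0,0.36],[0.7,-122,68,80,0,0,0.47],[0.7,-152,84,93,0,0,0.585]]]'; python3 -m pendant '[[[0.7,0,0,0,0,0,0],[0.7,0,0,0,0,0,0]]]' ; python3 d.py .554 .3235 .178 -.080
```

```text
time_s: 2.13
eef_pos: [0.554, 0.3244, 0.2594]
eef_rot: [-0.0, 0.737, 0.676, -0.001]
wrist_force: [-0.3, 0.1, -0.2]
opening: 0.7
grasp_force: 0.0
time_s: 2.3
eef_pos: [0.5542, 0.3242, 0.2602]
eef_rot: [-0.0, 0.736, 0.677, -0.001]
wrist_force: [-0.5, 0.3, 0.3]
opening: 0.703
grasp_force: 0.0
t 2.3 pos [0.5542 0.3242 0.2602] shift mm [-0.6  0.  82.2] turn [-0.0021  0.0009 -0.0026] op 0.703 gf 0.0 F [-0.5  0.3  0.3]
```

```bash
python3 -m pendant '[[[0.7,0,0,30,0,0,0],[0.7,0,0,55,0,0,0],[0.7,0,0,74,0,0,0],[0.7,0,0,82,0,0,0],[0.7,0,0,82,0,0,0]]]'; python3 d.py .554 .3235 .177 -.080
python3 - <<'E'
from h import *
im=shot("scene","s1.png"); shot("top","top1.png")
a=cv2.resize(im[110:230,220:400],(720,480),interpolation=cv2.INTER_CUBIC);cv2.imwrite("pics/s1c.png",a[:,:,::-1])
E
```

```text
time_s: 2.72
eef_pos: [0.5514, 0.3264, 0.178]
eef_rot: [-0.001, 0.734, 0.679, -0.002]
wrist_force: [0.2, -0.3, -0.2]
opening: 0.695
grasp_force: 0.0
t 2.72 pos [0.5514 0.3264 0.178 ] shift mm [-2.7  2.8  1. ] turn [-0.0034  0.0014  0.0022] op 0.695 gf 0.0 F [ 0.2 -0.3 -0.2]
```

View pics/s1c.png

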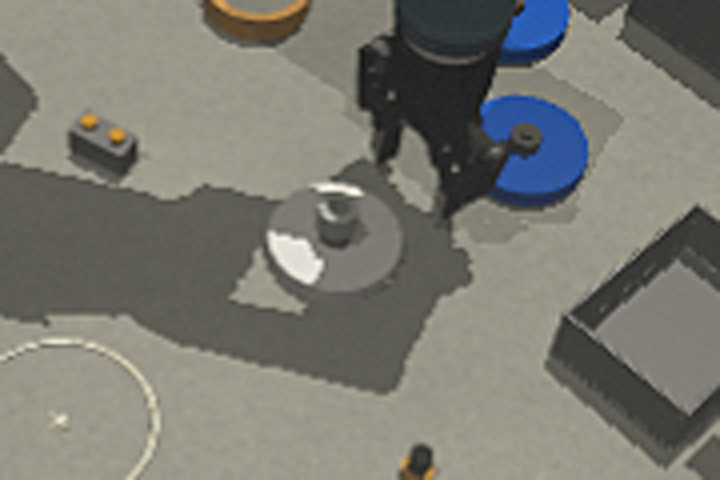

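The fingers straddle the push line just behind the carrier (crop (380,160) and (440,215), carrier at (335,240)), with the tips near the bench. I'll start pushing gently.

```bash
python3 -m pendant '[[[0.7,-8,1,1,0,0,0],[0.7,-14,1,2,0,0,0],[0.7,-18,1,2,0,0,0],[0.7,-21,1,2,0,0,0],[0.7,-24,1,2,0,0,0]]]';python3 -m pendant '[[[0.7,-3,0,0,0,0,0],[0.7,-6,0,0,0,0,0],[0.7,-10,0,0,0,0,0],[0.7,-15,0,0,0,0,0],[0.7,-21,0,0,0,0,0]]]'; python3 d.py .5316 .0453 .177 -.080
```

```text
time_s: 3.23
eef_pos: [0.5524, 0.3012, 0.1782]
eef_rot: [0.0, 0.735, 0.678, 0.0]
wrist_force: [-0.1, -0.7, 0.7]
opening: 0.7
grasp_force: 0.0
time_s: 3.65
eef_pos: [0.5505, 0.2809, 0.1778]
eef_rot: [-0.0, 0.735, 0.678, 0.0]
wrist_force: [-0.7, 3.2, 0.6]
opening: 0.698
grasp_force: 1.3
t 3.65 pos [0.5505 0.2809 0.1778] shift mm [-2.364e+02 -1.000e-01  6.000e-01] turn [ 0.0005 -0.0007  0.0005] op 0.698 gf 1.3 F [-0.7  3.2  0.6]
```

```bash
python3 -m pendant '[[[0.7,-7,0,0,0,0,0],[0.7,-14,0,0,0,0,0],[0.7,-21,0,0,0,0,0],[0.7,-28,0,0,0,0,0],[0.7,-35,0,0,0,0,0]]]';python3 -m pendant '[[[0.7,-7,0,0,0,0,0],[0.7,-14,0,0,0,0,0],[0.7,-21,0,0,0,0,0],[0.7,-28,0,0,0,0,0],[0.7,-35,0,0,0,0,0]]]';python3 -m pendant '[[[0.7,-7,0,0,0,0,0],[0.7,-14,0,0,0,0,0],[0.7,-21,0,0,0,0,0],[0.7,-28,0,0,0,0,0],[0.7,-35,0,0,0,0,0]]]';python3 -m pendant '[[[0.7,-7,0,0,0,0,0],[0.7,-14,0,0,0,0,0],[0.7,-21,0,0,0,0,0],[0.7,-28,0,0,0,0,0],[0.7,-35,0,0,0,0,0]]]';python3 -m pendant '[[[0.7,-7,0,0,0,0,0],[0.7,-14,0,0,0,0,0],[0.7,-20,0,0,0,0,0],[0.7,-25,0,0,0,0,0],[0.7,-29,0,0,0,0,0]]]';python3 -m pendant '[[[0.7,-3,0,0,0,0,0],[0.7,-5,0,0,0,0,0],[0.7,-6,0,0,0,0,0],[0.7,-7,0,0,0,0,0],[0.7,-7,0,0,0,0,0]]]'; python3 d.py .5316 .0453 .177 -.080
python3 - <<'E'
from m import *
for c in ("scene","top"): im=shot(c,c+"2.png"); carrier(im,c)
im=cv2.imread("pics/scene2.png");cv2.imwrite("pics/s2c.png",cv2.resize(im[150:290,160:340],(720,560),interpolation=cv2.INTER_CUBIC))
E
```

```text
time_s: 4.07
eef_pos: [0.5477, 0.2452, 0.1778]
eef_rot: [0.0, 0.735, 0.678, 0.0]
wrist_force: [-0.1, 2.3, -0.4]
opening: 0.7
grasp_force: 1.4
time_s: 4.48
eef_pos: [0.5449, 0.2104, 0.1777]
eef_rot: [-0.0, 0.735, 0.678, 0.0]
wrist_force: [0.5, 3.8, 0.9]
opening: 0.698
grasp_force: 1.5
time_s: 4.9
eef_pos: [0.542, 0.1755, 0.1777]
eef_rot: [-0.0, 0.735, 0.678, -0.0]
wrist_force: [-0.3, 3.3, 1.7]
opening: 0.699
grasp_force: 1.5
time_s: 5.32
eef_pos: [0.5393, 0.1406, 0.1777]
eef_rot: [-0.0, 0.735, 0.678, -0.0]
wrist_force: [0.2, 3.6, 0.3]
opening: 0.704
grasp_force: 1.5
time_s: 5.73
eef_pos: [0.537, 0.1118, 0.1777]
eef_rot: [-0.0, 0.735, 0.678, -0.0]
wrist_force: [0.4, 3.7, 1.8]
opening: 0.699
grasp_force: 1.5
time_s: 6.15
eef_pos: [0.5364, 0.1054, 0.1777]
eef_rot: [0.0, 0.735, 0.678, -0.0]
wrist_force: [0.6, 2.7, 1.0]
opening: 0.701
grasp_force: 1.1
t 6.15 pos [0.5364 0.1054 0.1777] shift mm [-60.3  -0.    0.7] turn [-0.0001  0.0001  0.0001] op 0.701 gf 1.1 F [0.6 2.7 1. ]
scene carrier? [283 254  28  26 330] 0.7572 0.0089 r 0.0385
```

View pics/s2c.png

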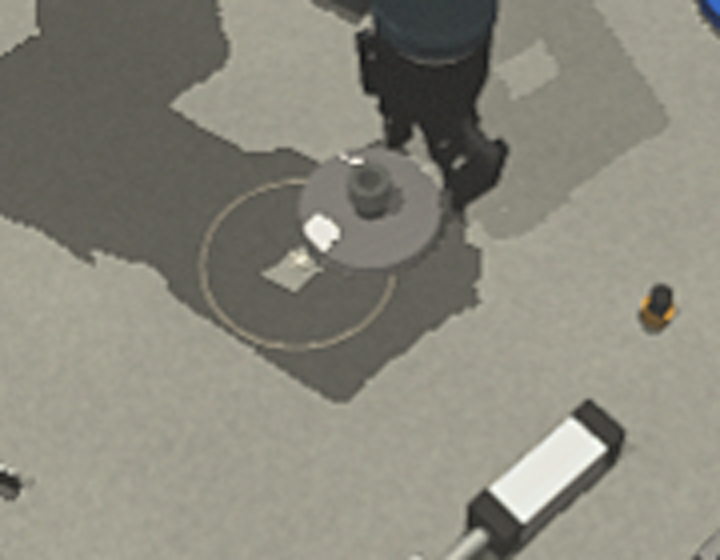

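The carrier is centred at crop (371,208), upright with the bush on it; the ring centre is (298,265). I'll compute what's left to push.

Run:
```python
from h import *
print(ray("scene",[[160+371/4,150+208/4]],.016).round(4), ray("scene",[[160+298/4,150+265/4]],0).round(4))
```

```text
[[0.5377 0.0538 0.016 ]] [[ 0.5317 -0.0083  0.    ]]
```

```bash
python3 -m pendant '[[[0.7,-3,0,0,0,0,0],[0.7,-8,0,0,0,0,0],[0.7,-14,0,0,0,0,0],[0.7,-21,0,0,0,0,0],[0.7,-28,0,0,0,0,0]]]';python3 -m pendant '[[[0.7,-7,0,0,0,0,0],[0.7,-14,0,0,0,0,0],[0.7,-20,0,0,0,0,0],[0.7,-25,0,0,0,0,0],[0.7,-28,0,0,0,0,0]]]';python3 -m pendant '[[[0.7,-2,0,0,0,0,0],[0.7,-3,0,0,0,0,0],[0.7,-4,0,0,0,0,0],[0.7,-4,0,0,0,0,0],[0.7,-4,0,0,0,0,0]]]'; python3 -m pendant '[[[0.7,20,0,0,0,0,0],[0.7,50,0,0,0,0,0],[0.7,60,0,-30,0,0,0],[0.7,60,0,-70,0,0,0],[0.7,60,0,-110,0,0,0]]]'; python3 d.py .5316 .0453 .177 -.080
```

```text
time_s: 6.67
eef_pos: [0.5341, 0.0768, 0.1777]
eef_rot: [-0.0, 0.735, 0.678, -0.0]
wrist_force: [-0.2, 3.8, 0.9]
opening: 0.703
grasp_force: 1.5
time_s: 7.08
eef_pos: [0.5319, 0.0488, 0.1777]
eef_rot: [-0.0, 0.735, 0.678, -0.0]
wrist_force: [-0.0, 2.8, 0.2]
opening: 0.7
grasp_force: 1.5
time_s: 7.5
eef_pos: [0.5317, 0.0457, 0.1777]
eef_rot: [0.0, 0.735, 0.678, -0.0]
wrist_force: [0.4, 1.9, 1.0]
opening: 0.702
grasp_force: 0.9
time_s: 7.92
eef_pos: [0.5355, 0.1062, 0.2875]
eef_rot: [-0.001, 0.734, 0.679, -0.002]
wrist_force: [1.4, -0.6, -0.4]
opening: 0.696
grasp_force: 0.0
t 7.92 pos [0.5355 0.1062 0.2875] shift mm [-60.9   1.2 110.5] turn [-0.0039  0.0012  0.0019] op 0.696 gf 0.0 F [ 1.4 -0.6 -0.4]
```

```bash
python3 - <<'E'
from m import *
im=shot("scene","s3.png");
E
python3 d.py .475 -.3045 .30 -1.2508
```

```text
t 7.97 pos [0.5391 0.1061 0.297 ] shift mm [-414.3  -31.8   -3.2] turn [ 0.0095 -0.0059  1.1727] op 0.698 gf 0.0 F [5.4 1.1 5.3]
```

```bash
python3 -m pendant '[[[1,-35,-3,-3,0,0,0.1],[1,-75,-6,-3,0,0,0.22],[1,-115,-9,-3,0,0,0.34],[1,-155,-12,-3,0,0,0.46],[1,-195,-15,-3,0,0,0.58]]]'; python3 d.py .475 -.3045 .30 -1.2508
```

```text
time_s: 8.38
eef_pos: [0.5052, -0.0894, 0.2907]
eef_rot: [0.001, 0.899, 0.438, -0.0]
wrist_force: [1.4, 0.8, -0.1]
opening: 1.004
grasp_force: 0.0
t 8.38 pos [ 0.5052 -0.0894  0.2907] shift mm [-187.9  108.9   -9.1] turn [1.000e-03 5.000e-04 5.858e-01] op 1.004 gf 0.0 F [ 1.4  0.8 -0.1]
```

```bash
python3 -m pendant '[[[1,-36,21,0,0,0,0.12],[1,-74,43,0,0,0,0.24],[1,-112,65,0,0,0,0.36],[1,-150,87,0,0,0,0.47],[1,-188,109,0,0,0,0.585]]]';  python3 -m pendant '[[[1,0,0,20,0,0,0],[1,0,0,40,0,0,0],[1,0,0,40,0,0,0]]]'
python3 - <<'E'
from m import *
im=shot("scene","s4.png")[150:350,60:320]; cv2.imwrite("pics/s4c.png",cv2.resize(im,(780,600),interpolation=cv2.INTER_CUBIC)[:,:,::-1])
shot("top","top4.png")
E
python3 d.py .475 -.3045 .18 -1.2508
```

```text
time_s: 8.8
eef_pos: [0.4771, -0.2964, 0.2905]
eef_rot: [0.0, 0.987, 0.159, -0.0]
wrist_force: [0.1, 1.2, 0.4]
opening: 0.998
grasp_force: 0.0
time_s: 9.05
eef_pos: [0.476, -0.2942, 0.2466]
eef_rot: [-0.002, 0.987, 0.161, -0.002]
wrist_force: [-1.0, 0.8, -0.1]
opening: 0.999
grasp_force: 0.0
t 9.15 pos [ 0.4775 -0.294   0.2499] shift mm [-5.6  9.3 69.9] turn [-0.0021  0.0016  0.0058] op 1.003 gf 0.0 F [ 0.1 -0.2  0.3]
```

View pics/s4c.png

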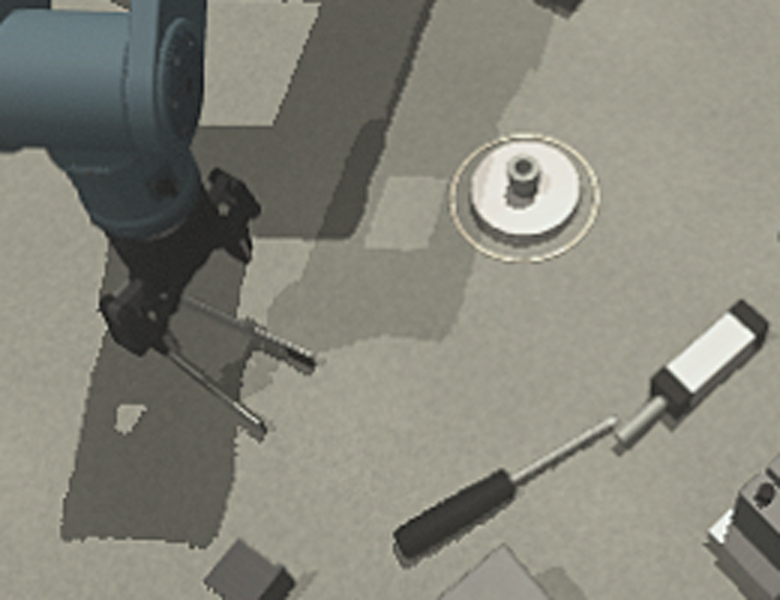

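The carrier sits inside the circle (crop (524,188)) with the bush upright. The gripper is over the tongs, with the tongs tips at (315,362) and (265,432). I'll check the carrier centre and the fingertip height.

Run:
```python
from m import *
for c,f in (("scene","s4"),("top","top4")): carrier(cv2.imread("pics/%s.png"%f)[:,:,::-1],c)
for z in (0,.004,.008,.012,.016): print(z,ray("scene",[[330,164.5]],z)[0].round(4), proj("scene",[.591,.321,z]).round(1))
```

```text
scene carrier? [218 197  35  31 702] 0.5289 -0.005 r 0.0497
scene carrier? [283 255  28  25 328] 0.7575 0.0089 r 0.0384
top carrier? [254 184  29  29 556] 0.5276 -0.004 r 0.0497
0 [0.5835 0.3245 0.    ] [[331.  166.6]]
0.004 [0.5852 0.3218 0.004 ] [[331.2 165.8]]
0.008 [0.5869 0.319  0.008 ] [[331.4 165. ]]
0.012 [0.5886 0.3163 0.012 ] [[331.7 164.1]]
0.016 [0.5903 0.3136 0.016 ] [[331.9 163.3]]
```

```bash
python3 -m pendant '[[[1,-5,9,10,0,0,0],[1,-5,9,35,0,0,0],[1,-5,9,55,0,0,0],[1,-5,9,65,0,0,0],[1,-5,9,65,0,0,0]]]'; python3 -m pendant '[[[1,0,0,5,0,0,0],[1,0,0,8,0,0,0],[1,0,0,10,0,0,0],[1,0,0,10,0,0,0]]]'; python3 d.py .475 -.3045 .174 -1.2508
```

```text
time_s: 9.57
eef_pos: [0.4755, -0.3037, 0.1838]
eef_rot: [-0.001, 0.987, 0.163, -0.001]
wrist_force: [-1.0, 0.4, -0.0]
opening: 1.004
grasp_force: 0.0
time_s: 9.9
eef_pos: [0.4764, -0.3045, 0.1761]
eef_rot: [0.0, 0.987, 0.162, 0.0]
wrist_force: [0.6, 0.4, -0.4]
opening: 1.001
grasp_force: 0.0
t 9.9 pos [ 0.4764 -0.3045  0.1761] shift mm [-1.3 -0.4  2.1] turn [ 0.0009 -0.0004  0.0061] op 1.001 gf 0.0 F [ 0.6  0.4 -0.4]
```

```bash
python3 -m pendant '[[[0.8,-1,0,3,0,0,0],[0.75,-1,0,3,0,0,0],[0.7,-1,0,3,0,0,0],[0.66,-1,0,3,0,0,0],[0.66,-1,0,3,0,0,0]]]';python3 -m pendant '[[[0.63,0,0,0,0,0,0],[0.61,0,0,0,0,0,0],[0.6,0,0,0,0,0,0],[0.6,0,0,0,0,0,0]]]'; python3 d.py .475 -.3045 .174 -1.2508
```

```text
time_s: 10.32
eef_pos: [0.4754, -0.3049, 0.1733]
eef_rot: [0.0, 0.987, 0.162, 0.0]
wrist_force: [-0.5, 0.1, 2.6]
opening: 0.663
grasp_force: 6.1
time_s: 10.65
eef_pos: [0.4757, -0.3052, 0.1739]
eef_rot: [0.001, 0.987, 0.162, 0.001]
wrist_force: [-0.6, 0.7, 7.0]
opening: 0.601
grasp_force: 7.8
t 10.65 pos [ 0.4757 -0.3052  0.1739] shift mm [-0.4 -0.9 -0.1] turn [ 0.0021 -0.001   0.0058] op 0.601 gf 7.8 F [-0.6  0.7  7. ]
```

```bash
python3 -m pendant '[[[0.6,0,0,-5,0,0,0],[0.6,0,0,-20,0,0,0],[0.6,0,0,-45,0,0,0],[0.6,0,0,-75,0,0,0],[0.6,0,0,-100,0,0,0]]]';python3 -m pendant '[[[0.6,0,0,0,0,0,0],[0.6,0,0,0,0,0,0]]]'
python3 - <<'E'
from m import *
im=shot("scene","s5.png"); t=shot("top","top5.png")
a=cv2.resize(im[190:315,60:185],(500,500),interpolation=cv2.INTER_CUBIC)
b=cv2.resize(t[160:260,320:380],(300,500),interpolation=cv2.INTER_CUBIC)
cv2.imwrite("pics/s5c.png",np.hstack([a,b])[:,:,::-1])
E
python3 d.py .475 -.3045 .274 -1.2508
```

```text
time_s: 11.07
eef_pos: [0.475, -0.3044, 0.2739]
eef_rot: [-0.0, 0.987, 0.162, -0.0]
wrist_force: [0.9, -0.5, 0.7]
opening: 0.6
grasp_force: 6.1
time_s: 11.23
eef_pos: [0.4756, -0.305, 0.2744]
eef_rot: [0.001, 0.987, 0.162, 0.001]
wrist_force: [-0.5, 0.1, -0.4]
opening: 0.6
grasp_force: 6.1
t 11.33 pos [ 0.4747 -0.3042  0.2717] shift mm [ 0.2  0.4 -2.3] turn [-0.0016  0.0008  0.0058] op 0.6 gf 6.1 F [ 0.2 -0.1 -1.5]
```

View pics/s5c.png

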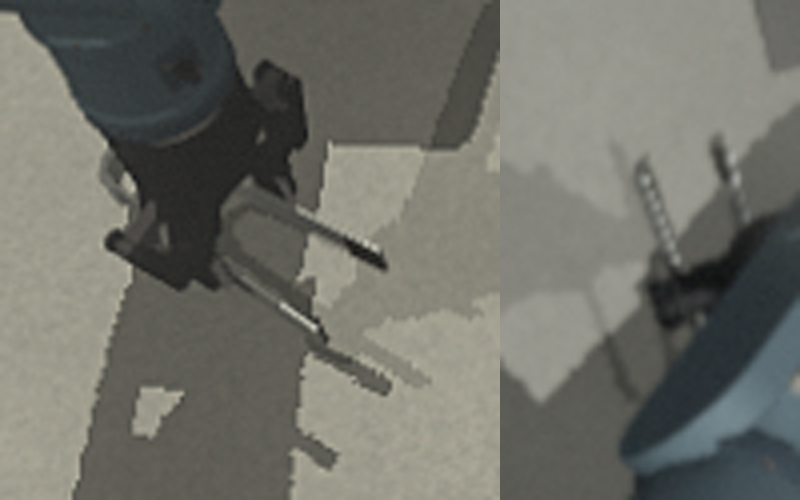

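The tongs are held clear, with tips at scene crop (385,258) and (325,335) and top crop (640,157) and (718,138). I'll triangulate them.

Run:
```python
from h import *
def tri(a,b):
    A=[];
    for c,p in (("scene",a),("top",b)):
        x=ray(c,[p],0)[0]; o=np.array(par(c)["world_from_camera"])[:3,3]; d=(x-o)/np.linalg.norm(x-o); A.append((o,d))
    M=sum(np.eye(3)-np.outer(d,d) for o,d in A); v=sum((np.eye(3)-np.outer(d,d))@o for o,d in A)
    return np.linalg.solve(M,v)
L=tri((156.25,254.5),(348,191.4)); Rr=tri((141.25,273.75),(363.6,187.6)); m=(L+Rr)/2
print(L.round(4),Rr.round(4),np.linalg.norm(L-Rr),m.round(4))
for z in (.12,.126): print(z,ray("scene",[(156.25,254.5),(141.25,273.75)],z).mean(0).round(4),ray("top",[(348,191.4),(363.6,187.6)],z).mean(0).round(4))
p=np.array([.475,-.3045]); v=m[:2]-p; print("from TCP: len",np.linalg.norm(v),"ang",np.arctan2(v[1],v[0]))
```

```text
[ 0.5485 -0.2532  0.121 ] [ 0.5624 -0.3053  0.1142] 0.05438483168856152 [ 0.5554 -0.2792  0.1176]
0.12 [ 0.5565 -0.2795  0.12  ] [ 0.5553 -0.2782  0.12  ]
0.126 [ 0.5595 -0.2801  0.126 ] [ 0.5548 -0.2764  0.126 ]
from TCP: len 0.08431628797826458 ang 0.3044479679108083
```

```bash
python3 d.py .4594 -.0265 .285 -1.2508
```

```text
t 11.33 pos [ 0.4747 -0.3042  0.2717] shift mm [  74.4 -268.   -12.9] turn [-0.0016  0.0008  0.0058] op 0.6 gf 6.1 F [ 0.2 -0.1 -1.5]
```

```bash
python3 -m pendant '[[[0.6,3,-10,-5,0,0,0],[0.6,9,-30,-11,0,0,0],[0.6,17,-60,-11,0,0,0],[0.6,25,-90,-11,0,0,0],[0.6,34,-122,-11,0,0,0]]]';python3 -m pendant '[[[0.6,9,-32,0,0,0,0],[0.6,18,-64,0,0,0,0],[0.6,26,-95,0,0,0,0],[0.6,34,-122,0,0,0,0],[0.6,38,-138,0,0,0,0]]]';python3 -m pendant '[[[0.6,2,-6,0,0,0,0],[0.6,2,-8,0,0,0,0],[0.6,2,-8,0,0,0,0]]]'
python3 - <<'E'
from m import *
im=shot("scene","s6.png"); t=shot("top","top6.png")
a=cv2.resize(im[150:250,175:275],(500,500),interpolation=cv2.INTER_CUBIC)
b=cv2.resize(t[150:250,240:300],(300,500),interpolation=cv2.INTER_CUBIC)
cv2.imwrite("pics/s6c.png",np.hstack([a,b])[:,:,::-1])
E
python3 d.py .4594 -.0265 .285 -1.2508
```

```text
time_s: 11.75
eef_pos: [0.4674, -0.1764, 0.2826]
eef_rot: [-0.001, 0.987, 0.162, -0.001]
wrist_force: [1.4, 0.9, -0.3]
opening: 0.604
grasp_force: 6.1
time_s: 12.17
eef_pos: [0.4587, -0.032, 0.2825]
eef_rot: [-0.001, 0.987, 0.163, -0.001]
wrist_force: [-0.0, -0.2, -0.8]
opening: 0.601
grasp_force: 6.1
time_s: 12.42
eef_pos: [0.4593, -0.0268, 0.2833]
eef_rot: [-0.0, 0.987, 0.163, -0.0]
wrist_force: [0.4, -0.6, -0.6]
opening: 0.603
grasp_force: 6.1
t 12.52 pos [ 0.4596 -0.0278  0.2835] shift mm [ 0.2 -1.3 -1.5] turn [0.0001 0.0004 0.005 ] op 0.602 gf 6.1 F [ 0.8  0.1 -0.2]
```

View pics/s6c.png

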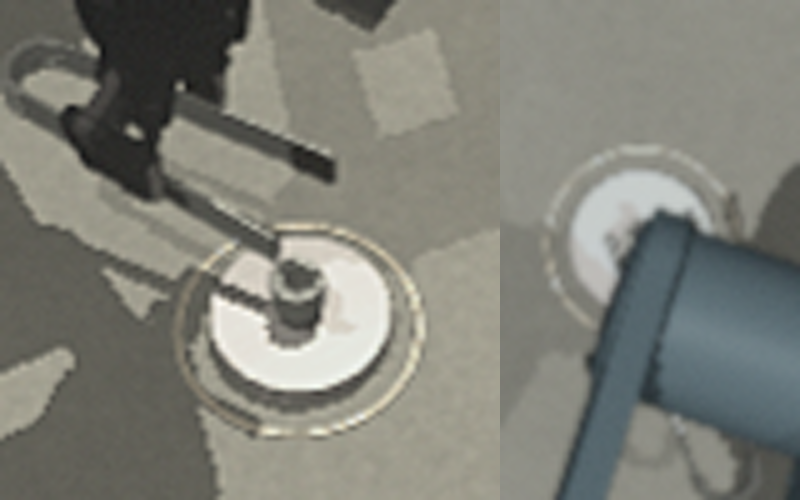

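Seen from the scene camera, the tips at crop (335,157) and (278,240) hang above the bush, whose top centre is (297,275). I'll compute the relative offset.

Run:
```python
from h import *
f=lambda x,y:(175+x/5-.4,150+y/5-.4)
B=ray("scene",[f(297,275)],.05)[0]; print("bush",B.round(4))
for z in (.129,.134):
    T=ray("scene",[f(335,157),f(278,240)],z); m=T.mean(0); a=.315
    d=(B-m)[:2]; u=np.array([np.cos(a),np.sin(a)]); w=np.array([-u[1],u[0]])
    print(z,m.round(4),np.linalg.norm(T[0]-T[1]).round(4),"bush ahead of tip ends",(d@u).round(4),"left",(d@w).round(4))
```

```text
bush [ 0.5269 -0.0038  0.05  ]
0.129 [ 5.349e-01 -3.000e-04  1.290e-01] 0.0577 bush ahead of tip ends -0.0087 left -0.0008
0.134 [ 0.5376 -0.0024  0.134 ] 0.0574 bush ahead of tip ends -0.0106 left 0.0021
```

Alignment is right: the bush is 9–10 mm behind the tip ends, 0–2 mm off laterally. Lowering now.

```bash
python3 -m pendant '[[[0.6,0,0,12,0,0,0],[0.6,0,0,27,0,0,0],[0.6,0,0,41,0,0,0],[0.6,0,0,54,0,0,0],[0.6,0,0,64,0,0,0]]]';python3 -m pendant '[[[0.6,0,0,7,0,0,0],[0.6,0,0,13,0,0,0],[0.6,0,0,17,0,0,0],[0.6,0,0,19,0,0,0],[0.6,0,0,19,0,0,0]]]'
python3 - <<'E'
from m import *
im=shot("scene","s7.png")
cv2.imwrite("pics/s7c.png",cv2.resize(im[165:245,180:280],(750,600),interpolation=cv2.INTER_CUBIC)[:,:,::-1])
E
python3 d.py .4594 -.0265 .2 -1.2508
```

```text
time_s: 12.93
eef_pos: [0.4594, -0.0282, 0.2186]
eef_rot: [-0.0, 0.987, 0.161, -0.0]
wrist_force: [-0.0, -0.4, -0.7]
opening: 0.603
grasp_force: 6.1
time_s: 13.35
eef_pos: [0.4595, -0.0271, 0.2006]
eef_rot: [-0.0, 0.987, 0.162, -0.0]
wrist_force: [-0.3, 0.7, -0.4]
opening: 0.597
grasp_force: 6.1
t 13.4 pos [ 0.4597 -0.0271  0.2009] shift mm [-0.1 -0.7  0.9] turn [ 0.0002 -0.0002  0.0059] op 0.6 gf 6.1 F [ 0.1 -0.8 -1.3]
```

View pics/s7c.png

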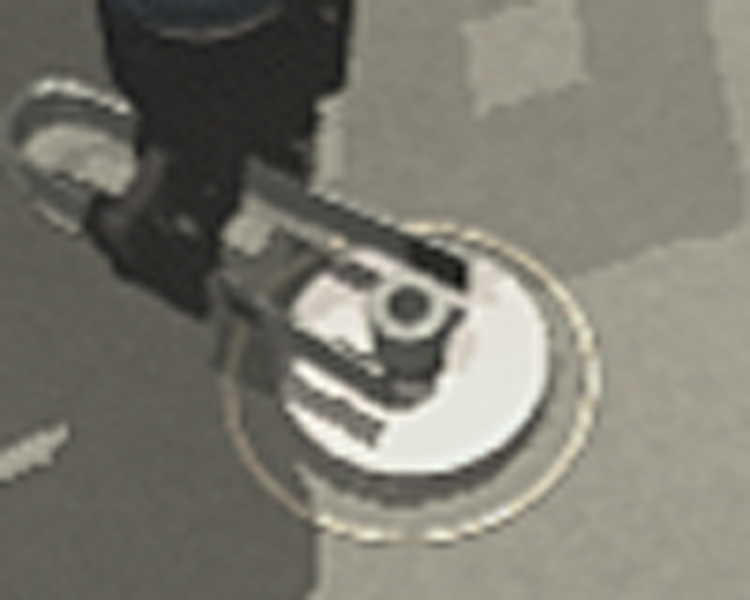

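The tips straddle the bush at crop (405,310): left pad at (445,260), right pad at (385,390). I'll close slowly.

```bash
python3 -m pendant '[[[0.57,0,0,0,0,0,0],[0.54,0,0,0,0,0,0],[0.51,0,0,0,0,0,0],[0.48,0,0,0,0,0,0],[0.46,0,0,0,0,0,0]]]';python3 -m pendant '[[[0.4,0,0,0,0,0,0],[0.3,0,0,0,0,0,0],[0.2,0,0,0,0,0,0],[0.2,0,0,0,0,0,0],[0.2,0,0,0,0,0,0]]]'
```

```text
time_s: 13.82
eef_pos: [0.4596, -0.0271, 0.2009]
eef_rot: [0.0, 0.987, 0.162, 0.0]
wrist_force: [-0.5, 0.2, 0.4]
opening: 0.464
grasp_force: 20.8
time_s: 14.23
eef_pos: [0.4597, -0.0271, 0.2009]
eef_rot: [0.0, 0.987, 0.162, 0.0]
wrist_force: [-1.2, -1.3, 3.5]
opening: 0.452
grasp_force: 59.8
```

Gripped: the fingers stalled at opening 0.45 with 60 N. Lifting straight up.

```bash
python3 -m pendant '[[[0.2,0,0,-3,0,0,0],[0.2,0,0,-9,0,0,0],[0.2,0,0,-18,0,0,0],[0.2,0,0,-30,0,0,0],[0.2,0,0,-44,0,0,0]]]';python3 -m pendant '[[[0.2,0,0,-15,0,0,0],[0.2,0,0,-30,0,0,0],[0.2,0,0,-45,0,0,0],[0.2,0,0,-58,0,0,0],[0.2,0,0,-68,0,0,0]]]';python3 -m pendant '[[[0.2,0,0,-5,0,0,0],[0.2,0,0,-6,0,0,0],[0.2,0,0,-6,0,0,0],[0.2,0,0,-6,0,0,0],[0.2,0,0,-6,0,0,0]]]'
python3 - <<'E'
from m import *
im=shot("scene","s8.png"); carrier(im,"scene")
cv2.imwrite("pics/s8c.png",cv2.resize(im[130:250,160:310],(750,600),interpolation=cv2.INTER_CUBIC)[:,:,::-1])
E
```

```text
time_s: 14.65
eef_pos: [0.4591, -0.0269, 0.2451]
eef_rot: [-0.0, 0.987, 0.162, -0.001]
wrist_force: [1.4, 0.1, -1.6]
opening: 0.445
grasp_force: 60.3
time_s: 15.07
eef_pos: [0.4596, -0.027, 0.3145]
eef_rot: [0.0, 0.987, 0.162, 0.001]
wrist_force: [0.1, -0.3, -0.4]
opening: 0.449
grasp_force: 60.3
time_s: 15.48
eef_pos: [0.4592, -0.027, 0.3178]
eef_rot: [-0.0, 0.987, 0.162, -0.001]
wrist_force: [0.3, -0.5, -0.8]
opening: 0.451
grasp_force: 60.3
scene carrier? [217 198  36  30 620] 0.5289 -0.005 r 0.0496
scene carrier? [283 255  28  25 328] 0.7575 0.0089 r 0.0384
```

View pics/s8c.png

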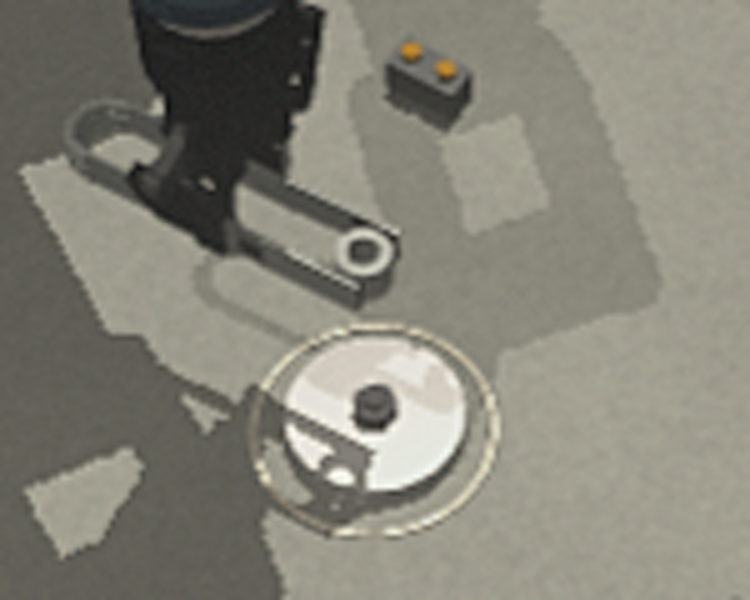

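The bush hangs in the tongs at crop (363,250), about 155 mm up, and the carrier is still inside the circle at (375,410). Handing in.

```bash
python3 -m pendant '[[[0.2,0,0,0,0,0,0],[0.2,0,0,0,0,0,0],[0.2,0,0,0,0,0,0]]]'; python3 -c "from bench import ctrl;print(ctrl.hand_in())"
```

```text
time_s: 15.78
eef_pos: [0.4595, -0.0271, 0.3184]
eef_rot: [-0.0, 0.987, 0.162, -0.0]
wrist_force: [0.2, 1.2, -0.6]
opening: 0.449
grasp_force: 60.3
the job is handed in; nothing more can be done
None
```

I handed the job in at 15.8 s: the carrier lies within about 2 mm of the circle's centre and the tongs hold the bush about 155 mm above the bench; `hand_in()` returned no verdict.

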